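# Repeat check on the dial comparator that holds the brass ring

### The arm

A 6-joint arm with a two-finger parallel gripper is mounted at the origin on a cart in front of the work surface, level with it; the furniture and walls round the work are solid. World frame = base frame: x ahead of the robot, y to its left, z up, the work surface at z = 0. Lengths are in m, angles in degrees, forces in N, time in s.
With the tool pointing down it reaches from about 0.25 to 0.725 m from the base axis. Payload 9.7 kg.
Tool frame: the origin (TCP) lies at the very end of the fingers, on their centre line; the grasp point (between the pads) lies 19 mm behind it; z points along the fingers, y is the line along which they close (so a half turn about z gives the same grasp; the last joint's range is limited). The gripper opens to 85 mm and grips with 20 to 120 N. Pads are 22 mm wide; open, the fingers measure 114 mm over their backs; the gripper's body (76 mm by 85 mm) begins 54 mm behind the grasp point. The pads swing forward as they close: fully open they stand 13 mm farther back than shut.
Start: joints at [67.38, 4.979, 10.078, 95.1, 0, 90], TCP at [0.212, 0.508, 0.231] pointing down, gripper open.
Joint ranges: [-179.16, 179.16], [-48.56, 103.87], [-65.8, 70.77], [-126.05, 130.52], [-82.76, 87.17], [-180, 180]. Speed limits (degrees/s): [127.2, 127.2, 147.25, 180, 180, 180].

### API

Orientations are given as [roll, pitch, yaw] about the fixed x, y, z axes, in that order (R = Rz(yaw) Ry(pitch) Rx(roll)).
In Python, from workcell import bot gives the robot as it stands.
- The arm moves only by the tool step_arm, never from a script. Its argument "targets" is a list of rows, each a list of 3 entries, a list of its own where there are three numbers: the opening, from 0 (shut) to 1 (fully open), then the shift along the world's x, y, z in mm, then the turn, a rotation vector about the world's x, y, z in rad. In form: [[grip, [tx, ty, tz], [wx, wy, wz]], ...]. A call has 1 to 8 rows; each row is the pose to reach, as a shift and turn from the pose commanded when the call began; what a row does not reach only later rows make up. A row lasts 1/10 s, in which the tool goes at most 50 mm and 8.59 degrees, less where a joint would pass 70% of its speed; a pose out of reach is approached as far as the arm can. A call with a gripper value outside its range is refused whole. The fingers move at their own pace and stop on an object; "force" is the grip in N (left out, the last holds). Time passes only in rows, so rows that repeat a pose let the fingers close. It gives the time, the measured TCP pose, the force, the opening and the grip force at its end, in the units of the state.
- bot.get_obs(): the state, without advancing time (a new reading comes with each control period).
- bot.camera(name): name is "scene" or "top" or "wrist"; returns (picture, depth): 384x512x3 uint8, red, green, blue; 384x512 float32, m along the optical axis (not along the pixel's ray), 0 where there is no reading.
- bot.camera_params(name): a dict with "K" (3x3 intrinsics, pixels), "k1" (the pictures are not rectified: a ray, as slopes to the right and down, at radius r is drawn at 1 + k1 r^2 times it, then the intrinsics apply), "R" (3x3) and "t" (3): a world point X has camera coordinates R X + t. Camera axes: x right, y down, z forward; pixel columns grow to the right and rows downward; lengths in m; the calibration is good to about 2 mm. A picture is of the moment at which its call begins: read the wrist's pose just before it. camera_params takes no time and is no camera call; for the wrist camera it gives the pose at the moment of the call.
- bot.job_done(): hands the job in; it is judged then, once.
The state is a dict: "time": time; "q": joint angles; "qd": joint speeds; "joint_efforts": joint torques, N m; "ee_pos": TCP position; "tcp_rot": TCP orientation; "wrist_force": force on the tool from outside, world axes, zero at the start; "torque": the same for the moment, N m; "opening": finger opening in m; "grasp_force": force on a finger pad.
Only numpy, scipy, OpenCV 4.12 (cv2) and the standard library are available. Lean on these libraries where they do the work, as an engineer would, in place of code of your own. Each camera call takes 0.05 s, during which the arm holds its last target. There are 200 camera calls.

### The job

Check that the dial comparator with the brass-coloured ring under its contact point repeats: press its lifting lever down lightly with a fingertip until the point stands half a centimetre or more above the ring, then let the lever up slowly under the finger so that the point settles on the ring without dropping; pause about a second, and do the same a second time. Do not shift the ring, and leave the other comparator with the steel roller and everything else on the desk alone.

Things in the scene. Friction and masses are not known exactly. Their poses are not given: they have to be found in the camera images.
- comparator_1: dial comparator that carries the brass-coloured ring: grey base 136 x 90 x 26 mm, steel column 184 mm high at its back, round white dial (58 mm, top 166 mm above the desk), below it a vertical spindle resting on the ring; a lifting lever sticks out in front. All under 190 mm. Fixed. Origin on the desk under the spindle, x to the column (back), z up; lever along -x. Left or right
- comparator_1_pad (a point): centre of the top of the finger pad of comparator_1's lever (black disc 26 mm, red centre), 105 mm in front of the spindle, 75 mm above the desk at rest, free below and above; dial face 90 mm behind. It swings down on a pivot 81 mm behind it, to a stop 27 mm lower; about 1 N to start, 3 N near the stop; let go, its spring snaps it up
- comparator_1_spindle (a joint): lift of comparator_1's contact point in m: 0 resting on the brass ring, about 0.0084 with the lever at its stop (a pad pressed 17 mm down lifts it about 5 mm); sinking faster than 0.06 m/s (pad rising faster than 0.2 m/s) is a drop
- comparator_2: the other dial comparator, alike, with a steel roller under its contact point; axes the same. Fixed. To be left alone
- comparator_2_pad (a point): the finger pad of comparator_2's lever, 79 mm above the desk at rest; not to be touched
- comparator_2_spindle (a joint): lift of comparator_2's contact point in m, 0 resting on the steel roller; must stay there
- brass_ring: brass-coloured ring 36 mm across, 20 mm high, loose on the anvil (34 mm above the desk) of comparator_1, its wall under the contact point and its centre some 14 mm to the left (+y of the comparator). Origin at the centre of its underside
- steel_roller: steel roller 20 mm across, 24 mm high, standing loose on the anvil of comparator_2 under its point. Origin at the centre of its underside
- v_block: small steel V block, 45 x 40 x 32 mm. Bystander
- loupe: black eyepiece magnifier, 39 mm across, 38 mm high. Bystander
- gauge_block: steel gauge block, 35 x 18 x 9 mm, lying flat. Bystander
- spare_roller: another steel roller of that size, standing on the desk between the comparators. Bystander

How it is judged (in metres and radians):
On the way, in this order (a step that is already met when the one before it is completed fails the run):
1. the contact point is lifted clear of the brass ring, more than 4 mm, for 0.2 s (value of joint comparator_1_spindle above 0.004 m), for 0.2 s.
2. the contact point is down on the ring again (lift under 0.5 mm) for half a second (value of joint comparator_1_spindle below 0.0005 m), for 0.5 s.
3. lifted a second time, more than 4 mm, for 0.2 s (value of joint comparator_1_spindle above 0.004 m), for 0.2 s.
4. down on the ring again (lift under 0.5 mm) for half a second (value of joint comparator_1_spindle below 0.0005 m), for 0.5 s.
At the end, for the whole second after the job is handed in: After two lifts, both contact points rest on their parts (lift within 0.5 mm of zero), and the brass ring and the steel roller are within 3 mm of where they were, at rest (value of joint comparator_1_spindle between -0.0005 and 0.0005 m and value of joint comparator_2_spindle between -0.0005 and 0.0005 m and distance of each of brass_ring, steel_roller from where it was at the start of the episode below 0.003 m and linear speed of brass_ring below 0.01 m/s); the robot touches nothing.
It fails at once if the contact point drops: it comes down faster than 60 mm/s (the lever let go or let up too quickly) (velocity of joint comparator_1_spindle below -0.06 m/s).
It fails at once if the lever is pressed hard: more than 20 N on the comparator (contact force between any of the fingers, the arm and comparator_1 above 20 N).
It fails at once if the brass ring is touched by the robot, shifted by 3 mm or lifted (contact force between any of the fingers, the arm and brass_ring above 0.3 N or distance of brass_ring from where it was at the start of the episode above 0.003 m).
It fails at once if the other comparator or its roller is worked or touched (value of joint comparator_2_spindle above 0.001 m or contact force between any of the fingers, the arm and comparator_2 above 1 N or distance of steel_roller from where it was at the start of the episode above 0.003 m).
It fails at once if a bystander is shifted by more than 10 mm (distance of any of v_block, loupe, gauge_block, spare_roller from where it was at the start of the episode above 0.01 m).
It also fails if it takes over 45 s, if anything falls off the work surface, if the arm or the gripper's body presses on something with over 40 N, if the wrist force passes 120 N, or if a joint passes its speed limit or range.

## Working session

There is one attempt and no reset: what is moved stays moved. The work goes in short steps, Python scripts to look and compute and a tool call to move; the robot and the scene stay as the last step left them, time stands still between calls to the robot, and variables do not carry over. Pictures are saved under pics/ and viewed, at most 10 in all, crops included, and the job is handed in when it is done.

Besides the shell and the picture viewer there is one more tool, called after "Request:" by a JSON object that holds its "method" and its "body", one argument or row to a line. step_arm: Moves the arm, as the interface text tells. Its arguments: {"type":"object","properties":{"targets":{"type":"array","items":{"type":"array"}},"force":{"type":"number"}},"required":["targets"]}

```bash
mkdir -p pics
cat > h.py <<'E'
import numpy as np,cv2
from workcell import bot
def ray(P,u,v):
    K=P["K"];x=(u-K[0][2])/K[0][0];y=(v-K[1][2])/K[1][1]
    a,b=x,y
    for _ in range(20):
        s=1+P["k1"]*(a*a+b*b);a,b=x/s,y/s
    return np.array([a,b,1.])
def deproj(P,u,v,d): return np.array(P["R"]).T@(ray(P,u,v)*d-np.array(P["t"]))
def onplane(P,u,v,z):
    R=np.array(P["R"]);c=-R.T@np.array(P["t"]);r=R.T@ray(P,u,v);return c+r*(z-c[2])/r[2]
E
python3 - <<'E'
from h import *
for n in("scene","top"):
    im,d=bot.camera(n);P=bot.camera_params(n);np.savez(f"pics/{n}0.npz",im=im,d=d,**{k:np.array(v) for k,v in P.items()})
    cv2.imwrite(f"pics/{n}0.png",im[:,:,::-1]);print(n,P)
print(bot.get_obs())
E
```

```text
scene {'K': array([[467.54989117,   0.        , 262.69827601],
       [  0.        , 467.54989117, 186.80509552],
       [  0.        ,   0.        ,   1.        ]]), 'k1': 0.015066130506956897, 'R': array([[ 0.48821562, -0.87260204, -0.01453243],
       [-0.51778694, -0.27621397, -0.80969286],
       [ 0.70252558,  0.4028294 , -0.58667392]]), 't': array([-0.24516445,  0.37281066,  0.98478726])}
top {'K': array([[496.60606503,   0.        , 257.33004483],
       [  0.        , 496.60606503, 194.80599204],
       [  0.        ,   0.        ,   1.        ]]), 'k1': -0.10997426525914145, 'R': array([[-0.06216447, -0.99806481, -0.00149117],
       [-0.97195836,  0.06087778, -0.22713619],
       [ 0.22678741, -0.01267045, -0.97386186]]), 't': array([0.03607065, 0.57970206, 1.62844999])}
{'time': 0.1, 'q': array([ 6.73792099e+01,  5.00856619e+00,  1.00425154e+01,  9.50994844e+01,
       -1.81887673e-04,  9.00007305e+01]), 'qd': array([ 0.01473942, -0.00753313,  0.12681894, -0.08809706, -0.01464865,
        0.00161544]), 'joint_efforts': array([-6.78010074e-04, -5.21560764e+01,  4.65651262e+01,  1.59676408e-02,
       -1.78141960e-05, -1.24464449e-05]), 'ee_pos': array([0.21147709, 0.50751958, 0.23067958]), 'tcp_rot': array([-1.79934465e+02,  1.82723155e-04,  1.57378480e+02]), 'wrist_force': array([ 0.03664071, -0.04476782, -0.4745184 ]), 'torque': array([-0.01580245,  0.04646565,  0.02202139]), 'grasp_force': 0.0, 'opening': 0.08560249700414765}
```

View pics/scene0.png

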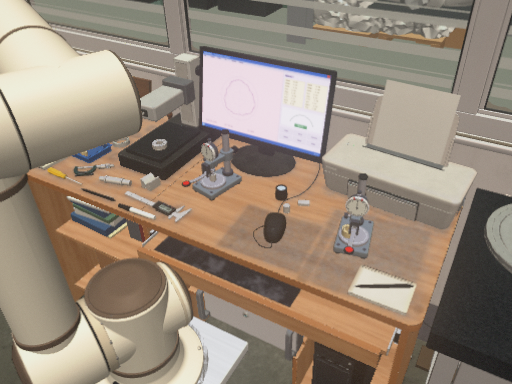

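View pics/top0.png

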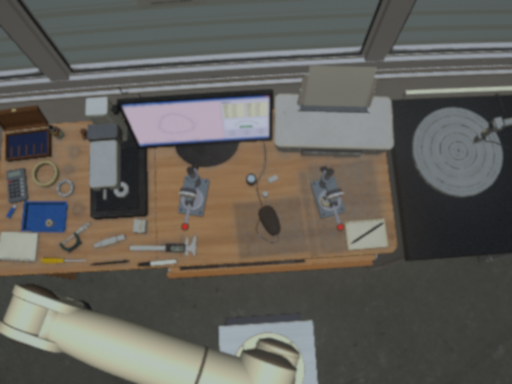

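The scene picture shows two comparators: the left one near (215,170) with its pad at (186,183), and the right one near (355,225) with its pad at (349,250). In the top picture the pads are at (185,226) and (340,226). I'll enlarge both to see which one carries the brass ring.

Run:
```python
from h import *
S=np.load("pics/scene0.npz");T=np.load("pics/top0.npz")
i=S["im"];a=cv2.resize(i[125:205,175:255],(390,390),interpolation=3);b=cv2.resize(i[175:255,315:395],(390,390),interpolation=3)
cv2.imwrite("pics/c1.png",np.hstack([a,b])[:,:,::-1])
for n,D in(("scene",S),("top",T)):
    im=D["im"].astype(int);m=((im[...,0]>150)&(im[...,1]<80)&(im[...,2]<80)).astype(np.uint8)
    k,l,st,c=cv2.connectedComponentsWithStats(m)
    for j in range(1,k):
        if st[j,4]<4: continue
        u,v=c[j];d=np.median(D["d"][l==j]);print(n,c[j].round(1),st[j,4],deproj(D,u,v,d).round(4),[onplane(D,u,v,z).round(4)[:2] for z in(.075,.079)])
```

```text
scene [185.7 182.7] 18 [0.4836 0.2481 0.0816] [array([0.4908, 0.2543]), array([0.4864, 0.2505])]
scene [348.6 249. ] 33 [ 0.45   -0.2716  0.0772] [array([ 0.4523, -0.271 ]), array([ 0.4482, -0.2721])]
top [184.5 226. ] 16 [0.4861 0.2501 0.0793] [array([0.4868, 0.2507]), array([0.4861, 0.2501])]
top [340.3 226.5] 14 [ 0.4521 -0.2708  0.0771] [array([ 0.4524, -0.2712]), array([ 0.4518, -0.2705])]
```

View pics/c1.png

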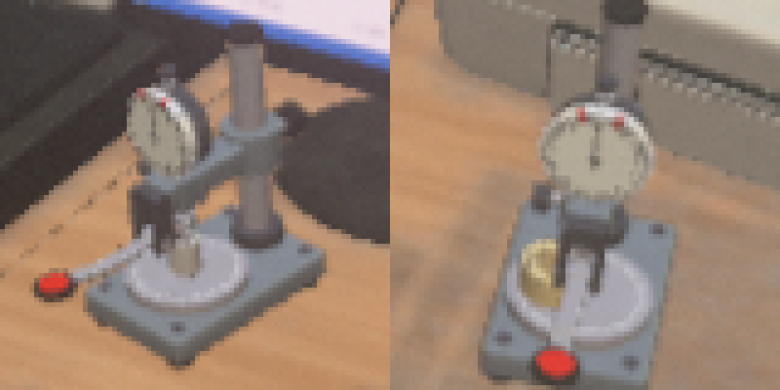

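The brass ring is under the right-hand comparator (ring at (540,270) in the crop), and its pad is at about (0.452,-0.271), agreed by both views. Next I'll get the comparator's heading and the wrist camera's offset.

Run:
```python
from h import *
T=np.load("pics/top0.npz");S=np.load("pics/scene0.npz")
pad=np.array([.4524,-.2712])
for D in (S,T):
    # point cloud near comparator 1
    vv,uu=np.mgrid[120:280,290:410];pts=np.array([deproj(D,u,v,D["d"][v,u]) for u,v in zip(uu.ravel(),vv.ravel())])
    m=(np.hypot(*(pts[:,:2]-pad-[.1,.03]).T)<.12)
    p=pts[m]; c=p[(p[:,2]>.172)&(p[:,2]<.195)]; b=p[(p[:,2]>.016)&(p[:,2]<.032)]
    print(len(c),c.mean(0).round(4) if len(c) else'',"yaw",np.degrees(np.arctan2(*(c.mean(0)[:2]-pad)[::-1])) if len(c) else'')
    print(len(b),cv2.minAreaRect(b[:,:2].astype(np.float32)*1000))
    print(p[:,2].max(), p[(np.hypot(*(p[:,:2]-pad).T)<.02)&(p[:,2]>.06)].mean(0).round(4))
o=bot.get_obs();P=bot.camera_params("wrist");from scipy.spatial.transform import Rotation as Ro
R=Ro.from_euler('xyz',o["tcp_rot"],degrees=True).as_matrix()
c=-np.array(P["R"]).T@np.array(P["t"]);print("cam in tcp",R.T@(c-o["ee_pos"]),"\n",R.round(3))
```

```text
90 [ 0.6005 -0.2401  0.1817] yaw 11.875418812171972
528 ((539.3933715820312, -255.7274169921875), (199.0501708984375, 102.18958282470703), 17.813091278076172)
0.18870221658871375 [ 0.45   -0.2711  0.0766]
55 [ 0.608  -0.2386  0.183 ] yaw 11.81927600396344
423 ((545.0751953125, -254.9808349609375), (197.31248474121094, 100.22735595703125), 17.09423065185547)
0.1920043875287804 [ 0.4545 -0.2705  0.0744]
cam in tcp [ 8.29989604e-02  1.04315658e-04 -1.42633924e-01] 
 [[-0.923  0.385 -0.   ]
 [ 0.385  0.923 -0.001]
 [-0.    -0.001 -1.   ]]
```

Request:
{"method": "step_arm", "body": {
  "targets": [
    [0,[10,-32,0],[0,0,-0.04]],
    [0,[20,-65,0],[0,0,-0.08]],
    [0,[30,-97,0],[0,0,-0.12]],
    [0,[40,-130,0],[0,0,-0.16]],
    [0,[50,-162,0],[0,0,-0.2]],
    [0,[60,-195,0],[0,0,-0.24]],
    [0,[70,-227,0],[0,0,-0.28]],
    [0,[80,-260,0],[0,0,-0.322]]
  ]
}}

```text
time: 0.9
ee_pos: [0.2916, 0.2464, 0.231]
tcp_rot: [-180.0, 0.0, 138.9]
wrist_force: [0.5, -0.5, -0.2]
opening: 0.0005
grasp_force: 0.0
```

Request:
{"method": "step_arm", "body": {
  "targets": [
    [0,[10,-32,0],[0,0,-0.04]],
    [0,[20,-65,0],[0,0,-0.08]],
    [0,[30,-97,0],[0,0,-0.12]],
    [0,[40,-130,0],[0,0,-0.16]],
    [0,[50,-162,0],[0,0,-0.2]],
    [0,[60,-195,0],[0,0,-0.24]],
    [0,[70,-227,0],[0,0,-0.28]],
    [0,[80,-260,0],[0,0,-0.322]]
  ]
}}

```text
time: 1.7
ee_pos: [0.3716, -0.0137, 0.2312]
tcp_rot: [180.0, -0.0, 120.4]
wrist_force: [1.3, 1.0, 0.4]
opening: 0.0002
grasp_force: 0.0
```

Request:
{"method": "step_arm", "body": {
  "targets": [
    [0,[10,-32,0],[0,0,-0.04]],
    [0,[20,-65,0],[0,0,-0.08]],
    [0,[30,-97,0],[0,0,-0.12]],
    [0,[40,-130,0],[0,0,-0.16]],
    [0,[50,-162,0],[0,0,-0.2]],
    [0,[60,-195,0],[0,0,-0.24]],
    [0,[70,-227,0],[0,0,-0.28]],
    [0,[80,-259,0],[0,0,-0.322]]
  ]
}}

```text
time: 2.5
ee_pos: [0.4516, -0.2727, 0.2309]
tcp_rot: [-180.0, -0.0, 101.9]
wrist_force: [0.7, 0.0, 0.4]
opening: -0.0001
grasp_force: 0.0
```

Request:
{"method": "step_arm", "body": {
  "targets": [
    [0,[0,1,-20],[0,0,0]],
    [0,[0,1,-40],[0,0,0]],
    [0,[0,1,-60],[0,0,0]],
    [0,[0,1,-80],[0,0,0]],
    [0,[0,1,-100],[0,0,0]],
    [0,[0,1,-120],[0,0,0]],
    [0,[0,1,-133],[0,0,0]],
    [0,[0,1,-133],[0,0,0]]
  ]
}}

```text
time: 3.3
ee_pos: [0.4506, -0.2697, 0.0963]
tcp_rot: [-179.9, -0.1, 102.0]
wrist_force: [-0.3, 0.9, 0.1]
opening: -0.0
grasp_force: 0.0
```

Run:
```python
from h import *
o=bot.get_obs();print(o["ee_pos"],o["wrist_force"])
ims=[]
for n,(u,v) in(("scene",(350,240)),("top",(340,220)),("wrist",None) and ("top",(340,220))):
    pass
a,_=bot.camera("scene");b,_=bot.camera("top");w,_=bot.camera("wrist")
P=lambda im:cv2.resize(im,(390,390),interpolation=3)
cv2.imwrite("pics/c2.png",np.hstack([P(a[170:270,300:400]),P(w[:,64:448])])[:,:,::-1])
```

```text
[ 0.4506015  -0.26974499  0.09630542] [-0.255541    0.85182871  0.06886854]
```

View pics/c2.png

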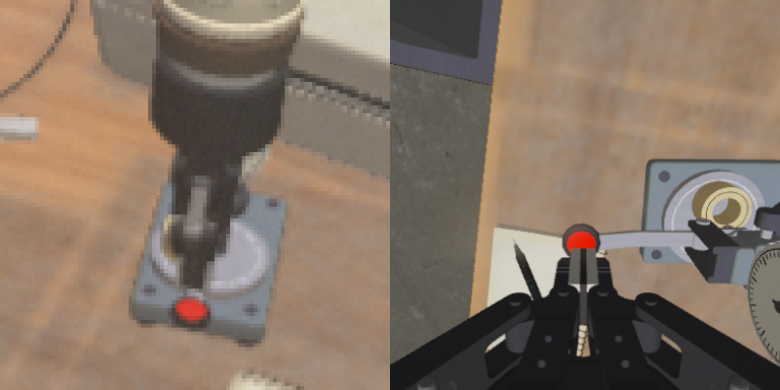

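The fingertips at wrist-crop (585,255) stand just above the red pad at (581,241). I'll check the offset numerically.

Run:
```python
from h import *
P=bot.camera_params("wrist");im,d=bot.camera("wrist");i=im.astype(int)
m=((i[...,0]>150)&(i[...,1]<80)&(i[...,2]<80)).astype(np.uint8)
k,l,st,c=cv2.connectedComponentsWithStats(m);j=1+np.argmax(st[1:,4]);x,y,w,h,A=st[j]
print(c[j],st[j],np.median(d[l==j]))
# red disc's widest row = centre if lower part is hidden
rows=(l==j).sum(1);print(rows[y:y+h])
print(onplane(P,x+w/2,y+np.argmax(rows[y:y+h]),.075),onplane(P,*c[j],.075),bot.get_obs()["ee_pos"],bot.get_obs()["wrist_force"])
```

```text
[251.33932584 236.66292135] [238 227  29  21 445] 0.18311372
[ 8 14 18 20 22 24 26 26 26 28 28 28 29 29 28 28 28 26  4  3  2]
[ 0.45081795 -0.27044492  0.075     ] [ 0.44971819 -0.26893354  0.075     ] [ 0.45202446 -0.27060104  0.09943714] [-1.15086072 -0.28224748 -0.04669293]
```

Request:
{"method": "step_arm", "body": {
  "targets": [
    [0,[0,0,-5],[0,0,0]],
    [0,[0,0,-10],[0,0,0]],
    [0,[0,0,-14],[0,0,0]],
    [0,[0,0,-17],[0,0,0]],
    [0,[0,0,-19],[0,0,0]],
    [0,[0,0,-19],[0,0,0]]
  ]
}}

```text
time: 4.1
ee_pos: [0.4514, -0.2702, 0.0789]
tcp_rot: [-180.0, -0.0, 102.0]
wrist_force: [-0.4, -0.1, -0.6]
opening: -0.0001
grasp_force: 0.0
```

Request:
{"method": "step_arm", "body": {
  "targets": [
    [0,[0,0,-2],[0,0,0]],
    [0,[0,0,-4],[0,0,0]],
    [0,[0,0,-6],[0,0,0]],
    [0,[0,0,-8],[0,0,0]],
    [0,[0,0,-8],[0,0,0]]
  ]
}}

```text
time: 4.6
ee_pos: [0.4514, -0.2704, 0.0711]
tcp_rot: [-180.0, 0.0, 102.0]
wrist_force: [-1.7, -0.9, 1.6]
opening: 0.0002
grasp_force: 0.6
```

Request:
{"method": "step_arm", "body": {
  "targets": [
    [0,[0,0,-2],[0,0,0]],
    [0,[0,0,-4],[0,0,0]],
    [0,[0,0,-6],[0,0,0]],
    [0,[0,0,-8],[0,0,0]],
    [0,[0,0,-10],[0,0,0]],
    [0,[0,0,-12],[0,0,0]],
    [0,[0,0,-14],[0,0,0]],
    [0,[0,0,-14],[0,0,0]]
  ]
}}

```text
time: 5.4
ee_pos: [0.4518, -0.2703, 0.0572]
tcp_rot: [180.0, 0.0, 102.0]
wrist_force: [0.0, -1.0, 2.1]
opening: 0.0001
grasp_force: 1.1
```

Run:
```python
from h import *
a,_=bot.camera("scene");w,_=bot.camera("wrist");o=bot.get_obs();print(o["time"],o["ee_pos"],o["wrist_force"])
P=lambda im:cv2.resize(im,(390,390),interpolation=3)
cv2.imwrite("pics/c3.png",np.hstack([P(a[170:270,300:400]),P(w[100:300,230:430])])[:,:,::-1])
```

```text
5.5 [ 0.4517339  -0.27031728  0.05739584] [ 1.22751589 -0.76197855  3.35894895]
```

View pics/c3.png

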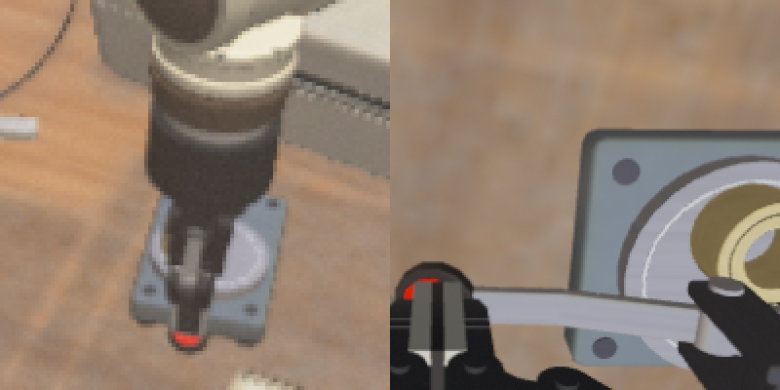

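The lever is pressed: red pad under the finger at (425,290), force 2–3 N. I'll go 2 mm further for margin, hold, then let up slowly.

Request:
{"method": "step_arm", "body": {
  "targets": [
    [0,[0,0,-1],[0,0,0]],
    [0,[0,0,-2],[0,0,0]],
    [0,[0,0,-2],[0,0,0]],
    [0,[0,0,-2],[0,0,0]],
    [0,[0,0,-2],[0,0,0]],
    [0,[0,0,-2],[0,0,0]]
  ]
}}

```text
time: 6.1
ee_pos: [0.4516, -0.2703, 0.0553]
tcp_rot: [180.0, 0.0, 102.0]
wrist_force: [1.8, 0.8, 2.1]
opening: -0.0
grasp_force: 1.2
```

Request:
{"method": "step_arm", "body": {
  "targets": [
    [0,[0,0,1],[0,0,0]],
    [0,[0,0,3],[0,0,0]],
    [0,[0,0,5],[0,0,0]],
    [0,[0,0,7],[0,0,0]],
    [0,[0,0,9],[0,0,0]],
    [0,[0,0,11],[0,0,0]],
    [0,[0,0,13],[0,0,0]],
    [0,[0,0,15],[0,0,0]]
  ]
}}

```text
time: 6.9
ee_pos: [0.4515, -0.2702, 0.0704]
tcp_rot: [-180.0, -0.0, 102.0]
wrist_force: [-0.4, -0.4, 1.4]
opening: 0.0001
grasp_force: 0.7
```

Request:
{"method": "step_arm", "body": {
  "targets": [
    [0,[0,0,1],[0,0,0]],
    [0,[0,0,2],[0,0,0]],
    [0,[0,0,3],[0,0,0]],
    [0,[0,0,4],[0,0,0]],
    [0,[0,0,5],[0,0,0]],
    [0,[0,0,6],[0,0,0]],
    [0,[0,0,7],[0,0,0]],
    [0,[0,0,9],[0,0,0]]
  ]
}}

```text
time: 7.7
ee_pos: [0.4514, -0.2703, 0.0792]
tcp_rot: [-180.0, -0.0, 102.0]
wrist_force: [-0.4, 0.9, 0.4]
opening: -0.0001
grasp_force: 0.0
```

Request:
{"method": "step_arm", "body": {
  "targets": [
    [0,[0,0,2],[0,0,0]],
    [0,[0,0,2],[0,0,0]],
    [0,[0,0,2],[0,0,0]],
    [0,[0,0,2],[0,0,0]],
    [0,[0,0,2],[0,0,0]],
    [0,[0,0,2],[0,0,0]],
    [0,[0,0,2],[0,0,0]],
    [0,[0,0,2],[0,0,0]]
  ]
}}

```text
time: 8.5
ee_pos: [0.4515, -0.2703, 0.0812]
tcp_rot: [-180.0, -0.0, 102.0]
wrist_force: [0.7, -0.6, 0.6]
opening: 0.0003
grasp_force: 0.0
```

Request:
{"method": "step_arm", "body": {
  "targets": [
    [0,[0,0,0],[0,0,0]],
    [0,[0,0,0],[0,0,0]],
    [0,[0,0,0],[0,0,0]],
    [0,[0,0,-2],[0,0,0]],
    [0,[0,0,-4],[0,0,0]],
    [0,[0,0,-6],[0,0,0]],
    [0,[0,0,-8],[0,0,0]],
    [0,[0,0,-10],[0,0,0]]
  ]
}}

```text
time: 9.3
ee_pos: [0.4514, -0.2703, 0.0711]
tcp_rot: [-180.0, 0.0, 102.0]
wrist_force: [-1.0, -0.9, 2.0]
opening: -0.0002
grasp_force: 0.7
```

Request:
{"method": "step_arm", "body": {
  "targets": [
    [0,[0,0,-2],[0,0,0]],
    [0,[0,0,-4],[0,0,0]],
    [0,[0,0,-6],[0,0,0]],
    [0,[0,0,-8],[0,0,0]],
    [0,[0,0,-10],[0,0,0]],
    [0,[0,0,-12],[0,0,0]],
    [0,[0,0,-14],[0,0,0]],
    [0,[0,0,-16],[0,0,0]]
  ]
}}

```text
time: 10.1
ee_pos: [0.4519, -0.2703, 0.0553]
tcp_rot: [179.9, 0.0, 102.0]
wrist_force: [1.2, 0.8, 3.1]
opening: 0.0003
grasp_force: 1.3
```

Request:
{"method": "step_arm", "body": {
  "targets": [
    [0,[0,0,0],[0,0,0]],
    [0,[0,0,0],[0,0,0]],
    [0,[0,0,0],[0,0,0]],
    [0,[0,0,0],[0,0,0]],
    [0,[0,0,0],[0,0,0]]
  ]
}}

```text
time: 10.6
ee_pos: [0.4517, -0.2704, 0.0554]
tcp_rot: [180.0, 0.0, 102.0]
wrist_force: [1.8, -0.3, 2.9]
opening: 0.0002
grasp_force: 1.2
```

Request:
{"method": "step_arm", "body": {
  "targets": [
    [0,[0,0,1],[0,0,0]],
    [0,[0,0,3],[0,0,0]],
    [0,[0,0,5],[0,0,0]],
    [0,[0,0,7],[0,0,0]],
    [0,[0,0,9],[0,0,0]],
    [0,[0,0,11],[0,0,0]],
    [0,[0,0,13],[0,0,0]],
    [0,[0,0,15],[0,0,0]]
  ]
}}

```text
time: 11.4
ee_pos: [0.4515, -0.2703, 0.0704]
tcp_rot: [-180.0, -0.0, 102.0]
wrist_force: [-0.8, -0.5, 0.3]
opening: -0.0001
grasp_force: 0.7
```

Request:
{"method": "step_arm", "body": {
  "targets": [
    [0,[0,0,1],[0,0,0]],
    [0,[0,0,2],[0,0,0]],
    [0,[0,0,3],[0,0,0]],
    [0,[0,0,4],[0,0,0]],
    [0,[0,0,5],[0,0,0]],
    [0,[0,0,6],[0,0,0]],
    [0,[0,0,8],[0,0,0]],
    [0,[0,0,10],[0,0,0]]
  ]
}}

```text
time: 12.2
ee_pos: [0.4515, -0.2703, 0.0804]
tcp_rot: [-180.0, -0.0, 102.0]
wrist_force: [-0.0, -0.4, -0.7]
opening: -0.0001
grasp_force: 0.0
```

Request:
{"method": "step_arm", "body": {
  "targets": [
    [0,[0,0,5],[0,0,0]],
    [0,[0,0,15],[0,0,0]],
    [0,[0,0,25],[0,0,0]],
    [0,[0,0,35],[0,0,0]],
    [0,[0,0,45],[0,0,0]],
    [0,[0,0,50],[0,0,0]],
    [0,[0,0,50],[0,0,0]],
    [0,[0,0,50],[0,0,0]]
  ]
}}

```text
time: 13.0
ee_pos: [0.4515, -0.2703, 0.1301]
tcp_rot: [-180.0, -0.0, 102.0]
wrist_force: [0.4, -0.6, -0.9]
opening: -0.0004
grasp_force: 0.0
```

Run:
```python
from h import *
P=bot.camera_params("wrist");w,d=bot.camera("wrist");a,_=bot.camera("scene");o=bot.get_obs();print(o["time"],o["ee_pos"],o["wrist_force"])
i=w.astype(int);m=(i[...,0]>150)&(i[...,1]<80)&(i[...,2]<80)
v,u=np.nonzero(m);print(deproj(P,u.mean(),v.mean(),np.median(d[m])))
R=lambda im:cv2.resize(im,(390,390),interpolation=3)
cv2.imwrite("pics/c4.png",np.hstack([R(a[170:270,300:400]),R(w[:,128:])])[:,:,::-1])
```

```text
13.1 [ 0.45132562 -0.27018285  0.12973155] [ 0.88626936  1.0515015  -0.74228793]
[ 0.47334173 -0.27348733  0.07863598]
```

View pics/c4.png

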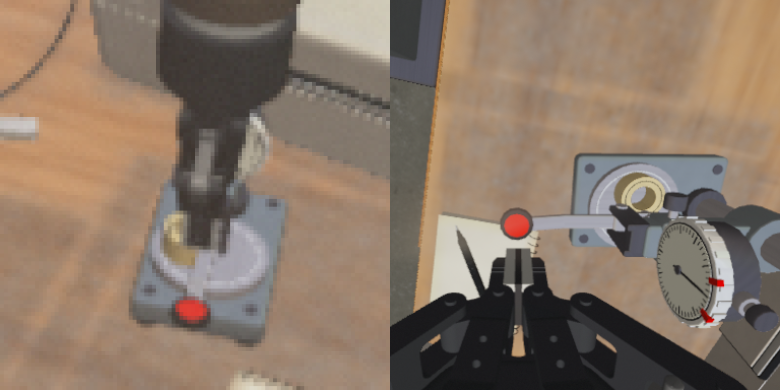

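The finger is clear of the pad, which is up at rest at (516,224). The ring is unmoved at (640,195). Handing in.

```bash
python3 -c "
from workcell import bot
print(bot.job_done())"
```

```text
the job is handed in; nothing more can be done
None
```

I pressed comparator_1's lever down about 20 mm and let it up slowly twice, with a pause of over a second between; by eye the ring had not moved, and nothing else was touched. The job is handed in, but no verdict was returned.

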